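# Pry the bay cover of a desktop computer loose

### The job

Take the yellow-handled flat pry bar, slide its blade into the notch under the lip of the computer's orange snap-fit cover and lever the lip up until the cover pops out of its snaps. Use the bar only - the gripper must not touch the cover - and let the popped cover rest where it is on the computer, its lip standing clearly proud. Then lay the bar back down flat on the blue mat and let go.

Things in the scene. Friction and masses are not known exactly. Their poses are not given: they have to be found in the camera images.
- pry_bar: Loose flat pry bar, about 120 g, flat on the mat beside a red screwdriver and a wooden brush (places swapped, 85 mm apart). Yellow handle 110 x 20 x 18 mm high, black band at the rear; steel blade 16 wide, 3 thick, sticking out 70 from the handle's front, undersides level. Origin: centre of the handle's underside (balance point); x runs to the blade's tip, z up.
- pry_tip (a point): Middle of the end edge of the pry bar's blade: 125 mm from the bar's origin along its x, 1.5 mm above its underside.
- computer: Fixed grey desktop computer lying on its side, top 95 mm above the table. Origin on the table under the centre of the orange cover's bay; x from the front face (with the notch, facing roughly robot's left, +y) to the back, z up. Front face at x = -105, back x = 70, sides y = -62 and 170 mm. The black cover with four screws, towards +y, is not the one.
- notch (a point): Middle of the front edge of the notch's flat floor, on the computer's front face (computer x = -105, y = 0, z = 79 mm): the fulcrum to lever on. Axes as the computer's. The notch is a channel 50 mm wide and 16 deep, open to the front and above, running level from here along +x; 35 mm in, the cover's lip begins to overhang it.
- bay_cover: Loose orange snap-fit cover, 60 g, flush with the top. Origin: middle of the lip's free edge, on its underside; x into the bay, z up. Lip 44 mm wide, 4 thick, seated 35 mm behind the notch's front edge, 12 above its floor; 24 in, the cover's body blocks. Takes about 5 N up at the lip, hinges at its far edge, pops at 11 mm rise and then rests with the lip about 15 mm up; less and it drops back.
- mat: Fixed blue work mat, 300 (x) by 260 (y) mm, 3 mm thick, flat on the table; origin at the centre of its underside.
Mind the look-alikes: they are no part of the job. There is more than one size of the bay_cover; the job needs the larger. There is more than one size of the pry_bar; the job needs the larger.

How it is judged:
On the way, in this order (a step that is already met when the one before it is completed fails the run):
1. the blade's tip is in the notch under the lip of the cover, which is still seated (x of pry_tip in the frame of computer between -0.069 and -0.04 m and y of pry_tip in the frame of computer between -0.025 and 0.025 m and z of pry_tip in the frame of computer between 0.074 and 0.094 m and z of bay_cover in the frame of computer below 0.094 m), for 0.1 s.
2. the lip is up by 8 mm or more with the blade's tip still within 40 mm of its edge (z of bay_cover in the frame of computer above 0.099 m and distance between pry_tip and bay_cover below 0.04 m), for 0.1 s.
At the end, for the whole second after the job is handed in: The orange cover rests popped on the computer: lip at least 8 mm higher than seated, its edge within 150 mm of the computer's origin, at rest. The pry bar lies flat (within 8 degrees) and still, its origin over the blue mat (within 160 mm in mat x, 140 mm in mat y of its centre) (z of bay_cover in the frame of computer above 0.099 m and horizontal distance between bay_cover and computer below 0.15 m and linear speed of each of bay_cover, pry_bar below 0.02 m/s and x of pry_bar in the frame of mat between -0.16 and 0.16 m and y of pry_bar in the frame of mat between -0.14 and 0.14 m and height (world z) of pry_bar below 0.012 m and angle between pry_bar's own z axis and vertical below 0.15 rad); the robot touches nothing.
It fails at once if the gripper or arm touches the cover (contact force between any of the fingers, the arm and bay_cover above 0.5 N).
It fails at once if the cover is knocked off the computer (height (world z) of bay_cover below 0.07 m).
It also fails if it takes over 51 s, if anything falls off the work surface, if the arm or the gripper's body presses on something with over 40 N, if the wrist force passes 120 N, or if a joint passes its speed limit or range.

### The arm

A 7-joint arm with a two-finger parallel gripper is mounted at the origin on the work surface. World frame = base frame: x ahead of the robot, y to its left, z up, the work surface at z = 0. Lengths are in m, angles in rad, forces in N, time in s.
With the tool pointing down it reaches from about 0.425 to 0.925 m from the base axis. Payload 6.8 kg.
Tool frame: the origin (TCP) lies at the very end of the fingers, on their centre line; the grasp point (between the pads) lies 19 mm behind it; z points along the fingers, x is the direction in which the jaws open and shut, and the axes are right-handed (so a half turn about z gives the same grasp; the last joint's range is limited). The gripper opens to 85 mm and grips with 20 to 120 N. Pads are 22 mm wide; open, the fingers measure 114 mm over their backs; the gripper's body (76 mm by 85 mm) begins 54 mm behind the grasp point. The pads swing forward as they close: fully open they stand 13 mm farther back than shut.
Start: joints at [1.057, 0.477, 0.022, 1.555, -0.011, 1.109, -0.083], TCP at [0.266, -0.62, 0.231] pointing down, gripper open.
Joint ranges: [-2.96, 2.96], [-0.34, 2.1], [-1.41, 1.46], [0.24, 2.44], [-1.37, 4.51], [0.17, 1.92], [-2.96, 2.96]. Speed limits (rad/s): [2.39, 2.39, 3.14, 3.14, 3.14, 3.14, 3.14].

### API

Orientations are given as a unit quaternion [x, y, z, w].
In Python, from cell import * gives the robot as it stands.
- The arm moves only by the tool step_arm, never from a script. Its arguments are lists of equal length, an entry for each row: "dp": the shift along the world's x, y, z in mm, a list of three; "roll": the turn about the world's z in degrees. In form: {"dp": [[x, y, z], ...], "roll": [roll, ...]}. A call has exactly 10 rows; each row is the pose to reach, as a shift and turn from the pose measured when the call began; what a row does not reach only later rows make up. A row lasts 1/12 s, in which the tool goes at most 41.7 mm and 7.16 degrees, less where a joint would pass 70% of its speed; a pose out of reach is approached as far as the arm can. A call with a gripper value outside its range is refused whole. "grip" is the gripper's target within -1 to 1 (shut at 1, half-way at 0, fully open at -1), set as the call begins (left out, the last holds). The fingers move at their own pace and stop on an object; "force" is the grip in N (left out, the last holds). Time passes only in rows, so rows that repeat a pose let the fingers close, or fill a call up. It gives the time, the measured TCP pose, the force and the opening at its end, in the units of the state.
- read_state(): the state, without advancing time (a new reading comes with each control period).
- get_image(name): name is "side" or "top" or "wrist"; returns a dict with "img" (480x640x3 uint8, red, green, blue), "mtx" (3x3 intrinsics, pixels), "R" (3x3) and "t" (3): a world point X has camera coordinates R X + t. Camera axes: x right, y down, z forward; pixel columns grow to the right and rows downward; lengths in m; the calibration is good to about 2 mm. A picture is of the moment at which its call begins. There is no depth.
- job_done(): hands the job in, once; it reports no verdict.
Trained networks look in a picture, given as the dict that the camera call returned (one of the last four; its "shot" number tells which), for a name from the list of things; names that differ only in an ending like _2 or _b are one class to them, and where a whole thing is asked for, a point or a joint stands for the part that bears it (a point fixed in the world has none). Each returns a list of dicts, best first, with "conf" (0 to 1); they miss things now and then, are a little off and sometimes report something else, mostly with a low value. They report only what shows in the picture. A call takes as long as a camera call. They do not tell look-alikes from the thing itself.
- search_frame(picture, name): "box" ([left, top, width, height] in pixels, round what is visible of it).
- regions_of(picture, name): "region" (480x640 bool, what is visible of it) and "box" ([left, top, width, height] in pixels, round what is visible of it).
The state is a dict: "time_s": time; "joint_pos": joint angles; "dq": joint speeds; "joint_efforts": joint torques, N m; "position": TCP position; "eef_rot": TCP orientation; "contact_force": force on the tool from outside, world axes, zero at the start; "moment": the same for the moment, N m; "opening": finger opening in m.
Only numpy, scipy, OpenCV 4.12 (cv2) and the standard library are available. Lean on these libraries where they do the work, as an engineer would, in place of code of your own. Each camera call takes 0.05 s, during which the arm holds its last target.

## Working session

There is one attempt and no reset: what is moved stays moved. The work goes in short steps, Python scripts to look and compute and a tool call to move; the robot and the scene stay as the last step left them, time stands still between calls to the robot, and variables do not carry over. Pictures are saved under pics/ and viewed, and the job is handed in when it is done.

Besides the shell and the picture viewer there is one more tool, called by a JSON object that holds its "op" and its "data", one argument or row to a line. step_arm: Moves the arm, as the interface text tells. Its arguments: {"type":"object","properties":{"dp":{"type":"array"},"roll":{"type":"array"},"grip":{"type":"number"},"force":{"type":"number"}},"required":["dp","roll"]}

```bash
ls; mkdir -p pics; python3 - <<'E'
from cell import *
import cv2,pickle
print(read_state())
for n in ["side","top"]:
    p=get_image(n); cv2.imwrite(f"pics/a_{n}.png",p["img"][:,:,::-1]); pickle.dump(p,open(f"a_{n}.pkl","wb"))
    print(n,p["mtx"].tolist(),p["R"].tolist(),p["t"].tolist())
    for o in ["pry_bar","computer","bay_cover","mat","notch"]:
        try: print(o,[(r["box"],round(r["conf"],2)) for r in search_frame(p,o)])
        except Exception as e: print(o,e)
E
```

```text
pics
{'time_s': 0.0, 'joint_pos': array([ 1.05690191,  0.47784355,  0.02233474,  1.55643809, -0.01150225,
        1.10929203, -0.0831097 ]), 'dq': array([-1.89875431e-03,  2.04463975e-04,  1.40972001e-03, -1.61188753e-03,
        4.75349818e-05, -4.12562761e-04, -1.35786380e-03]), 'joint_efforts': array([ 8.84221263e-04, -5.96445358e+01,  1.60784896e+00, -2.81198269e+01,
        1.23232801e-02,  9.36555531e-03,  1.33321117e-05]), 'position': array([ 0.26621442, -0.61964856,  0.23030212]), 'eef_rot': array([ 8.35093351e-01, -5.50107477e-01, -8.08704099e-04, -4.52013189e-04]), 'contact_force': array([0.60687128, 0.40958278, 0.08259074]), 'moment': array([0.01443575, 0.01959597, 0.02747164]), 'opening': 0.0854096203847047}
side [[504.7824977071895, 0.0, 325.83460284259337], [0.0, 504.7824977071895, 237.99449701295308], [0.0, 0.0, 1.0]] [[-0.9340822489508045, -0.357049253032755, 0.002486584757987256], [-0.18387797091235503, 0.4750531310852209, -0.8605308910546343], [0.30607065198767763, -0.8042638581677534, -0.5093921892186396]] [0.4402176330649226, 0.11144413601480961, 0.974282036222172
[... 348 characters left out ...]
040336341025, 0.0, 322.39198503556264], [0.0, 565.4040336341025, 238.14694095863067], [0.0, 0.0, 1.0]] [[0.001444326734726903, -0.9999865478848332, 0.004981763709491101], [-0.9806183737621419, -0.0023923575111909905, -0.19591294409923662], [0.19592222681557936, -0.0046022467244268405, -0.9806086377167559]] [0.09804972099692094, 0.4449929237358917, 1.0986954851828894]
pry_bar [([204.4, 234.4, 88.0, 17.9], 0.86), ([220.2, 314.4, 53.1, 40.6], 0.82)]
computer [([364.7, 87.2, 97.8, 126.1], 0.94)]
bay_cover [([367.2, 230.4, 34.5, 40.3], 0.87), ([385.1, 148.8, 61.9, 41.4], 0.84)]
mat [([157.8, 132.0, 141.0, 151.3], 0.84)]
notch [([365.6, 82.7, 95.0, 131.1], 0.57), ([204.7, 233.8, 83.2, 20.6], 0.2)]
```

View pics/a_side.png

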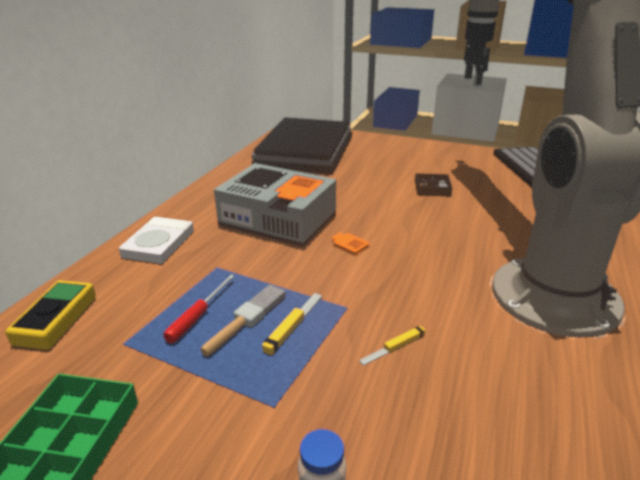

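View pics/a_top.png

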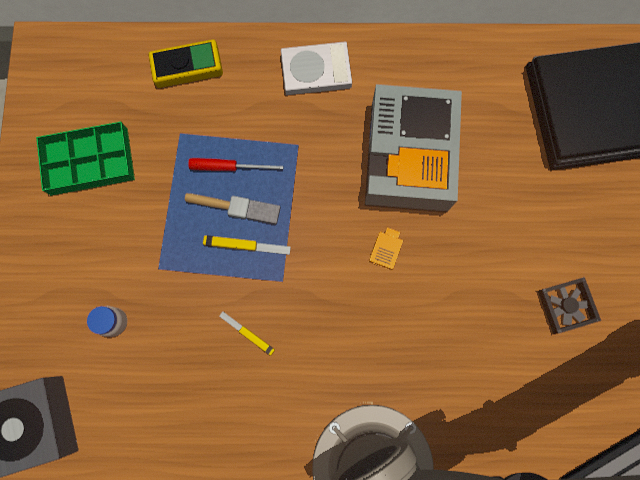

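```bash
python3 - <<'E'
import cv2
a=cv2.imread("pics/a_top.png")[80:380,150:470]
cv2.imwrite("pics/a_top_z.png",cv2.resize(a,None,fx=2.5,fy=2,interpolation=cv2.INTER_CUBIC))
cv2.imwrite("pics/a_top_z.png",cv2.resize(a,(640,600),interpolation=cv2.INTER_CUBIC))
E
```

```text
(no output)
```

View pics/a_top_z.png

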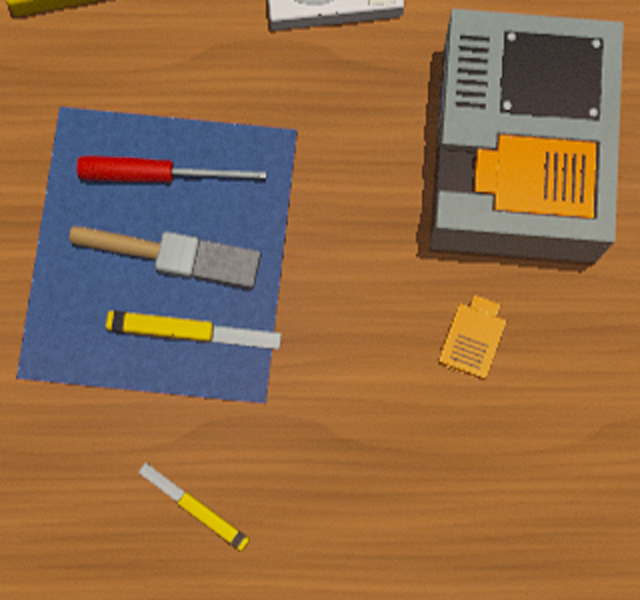

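Candidates: the yellow bars are at top-view pixels (247,244), on the mat beside the screwdriver and brush and larger, and (247,333), smaller and on bare wood. The mat bar fits. The orange covers are at (417,169), large and seated in the computer, and (387,250), small and loose. The one in the computer fits. The enlarged crop confirms both choices.

```bash
cat > h.py <<'E'
import numpy as np,cv2,pickle
from scipy.spatial.transform import Rotation as Ro
def bp(p,uv,z):
    uv=np.atleast_2d(np.array(uv,float)); K,R,t=[np.array(p[k]) for k in("mtx","R","t")]
    d=np.c_[uv,np.ones(len(uv))]@np.linalg.inv(K).T@R; c=-R.T@t
    return c+d*((z-c[2])/d[:,2])[:,None]
def proj(p,X):
    X=np.atleast_2d(X); x=X@np.array(p["R"]).T+np.array(p["t"]); x=x@np.array(p["mtx"]).T
    return x[:,:2]/x[:,2:]
def tri(ps,uvs):
    A=[];b=[]
    for p,uv in zip(ps,uvs):
        P=np.array(p["mtx"])@np.c_[p["R"],p["t"]]
        for i in(0,1):
            r=uv[i]*P[2]-P[i]; A.append(r[:3]/np.linalg.norm(r[:3]));b.append(-r[3]/np.linalg.norm(r[:3]))
    s=np.linalg.lstsq(np.array(A),np.array(b),rcond=None); return s[0],s[1]
E
python3 - <<'E'
from h import *
p=pickle.load(open("a_top.pkl","rb"))
print("handle rear/front top",bp(p,[[204,240],[256,244.5]],.021))
print("tip",bp(p,[[290,250]],.006))
print("mat corners",bp(p,[[180,134],[298,145],[283,281],[159,269]],.003))
print("comp top corners BL.. ",bp(p,[[376,85],[462,90],[456,205],[368,198]],.095))
print("lip edge/notch",bp(p,[[388,161],[387,176]],.095), bp(p,[[370,151],[368,178]],.079))
print(Ro.from_quat([8.35093351e-01, -5.50107477e-01, -8.08704099e-04, -4.52013189e-04]).as_matrix())
E
```

```text
handle rear/front top [[0.44486783 0.34246989 0.021     ]
 [0.43569954 0.23527843 0.021     ]]
tip [[0.42704953 0.16605539 0.006     ]]
mat corners [[0.6827942  0.40822895 0.003     ]
 [0.65846093 0.15182476 0.003     ]
 [0.36263199 0.17982482 0.003     ]
 [0.38704061 0.43661624 0.003     ]]
comp top corners BL..  [[ 0.75336007 -0.00972647  0.095     ]
 [ 0.74306424 -0.18484784  0.095     ]
 [ 0.50123356 -0.16175096  0.095     ]
 [ 0.51489544  0.01002197  0.095     ]]
lip edge/notch [[ 0.59092552 -0.03075462  0.095     ]
 [ 0.55989642 -0.02811988  0.095     ]] [[0.61752667 0.00315998 0.079     ]
 [0.56068217 0.00801841 0.079     ]]
[[ 3.94762219e-01 -9.18782924e-01 -8.53375163e-04]
 [-9.18781462e-01 -3.94763119e-01  1.64469476e-03]
 [-1.84799850e-03  1.34801926e-04 -9.99998283e-01]]
```

{"op": "step_arm", "data": {
  "dp": [
    [20, 34, 5],
    [40, 68, 10],
    [60, 102, 15],
    [80, 136, 20],
    [100, 170, 25],
    [120, 204, 30],
    [140, 238, 35],
    [160, 272, 40],
    [180, 306, 45],
    [200, 340, 50]
  ],
  "roll": [6, 12, 18, 24, 30, 36, 42, 48, 54, 61]
}}

```text
time_s: 1.43
position: [0.4671, -0.2785, 0.282]
eef_rot: [0.999, -0.048, 0.0, 0.0]
contact_force: [0.1, -0.4, 0.2]
opening: 0.0853
```

```bash
python3 - <<'E'
from h import *
from cell import *
s=read_state();print(s["time_s"],s["position"],s["joint_pos"].round(2),s["eef_rot"])
p=get_image("wrist");pickle.dump(p,open("w1.pkl","wb"));cv2.imwrite("pics/w1.png",p["img"][:,:,::-1])
print(p["mtx"],p["R"],p["t"])
E
```

```text
1.4333 [ 0.46710444 -0.2784768   0.28195493] [ 0.71  0.24 -0.34  1.79  0.09  1.13  0.25] [ 9.98861687e-01 -4.76985353e-02  3.00722447e-04  2.99775275e-04]
[[379.74803718   0.         311.65092792]
 [  0.         379.74803718 249.1193535 ]
 [  0.           0.           1.        ]] [[ 9.95464841e-01 -9.51266957e-02  8.13518383e-04]
 [-9.10184869e-02 -9.49917366e-01  2.98952561e-01]
 [-2.76655941e-02 -2.97670809e-01 -9.54267627e-01]] [-0.49188085 -0.27533866  0.35809316]
```

View pics/w1.png

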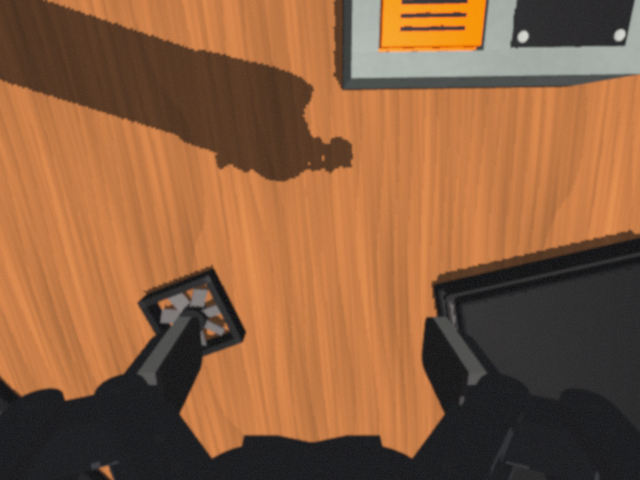

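The wrist view shows the computer's back at the top, with the orange cover at (432,25) and the small fan box at (195,310). The camera looks towards +y, and image right is +x. I'll move closer to see the notch.

{"op": "step_arm", "data": {
  "dp": [
    [10, 16, 0],
    [20, 32, 0],
    [30, 48, 0],
    [40, 64, 0],
    [50, 80, 0],
    [60, 96, 0],
    [70, 112, 0],
    [80, 128, 0],
    [90, 144, 0],
    [100, 160, 0]
  ],
  "roll": [0, 0, 0, 0, 0, 0, 0, 0, 0, 0]
}}

```text
time_s: 2.32
position: [0.573, -0.1092, 0.2834]
eef_rot: [0.999, -0.039, 0.003, -0.002]
contact_force: [0.4, -0.4, -0.3]
opening: 0.0855
```

```bash
python3 - <<'E'
from h import *
from cell import *
s=read_state();print(s["time_s"],s["position"],s["joint_pos"].round(2),s["eef_rot"])
p=get_image("wrist");pickle.dump(p,open("w2.pkl","wb"));cv2.imwrite("pics/w2.png",p["img"][:,:,::-1])
E
```

```text
2.3167 [ 0.57299884 -0.10924903  0.28342273] [ 0.43  0.31 -0.44  1.7   0.14  1.16 -0.12] [ 0.99925116 -0.03857754  0.00256491 -0.00152165]
```

View pics/w2.png

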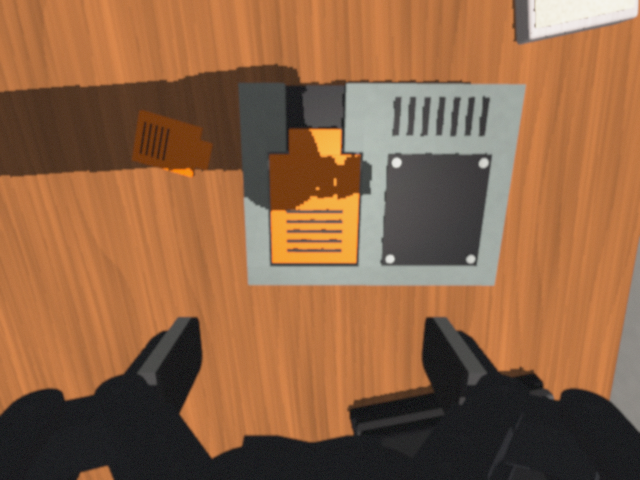

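{"op": "step_arm", "data": {
  "dp": [
    [-10, 30, 0],
    [-20, 60, 0],
    [-30, 90, 0],
    [-40, 120, 0],
    [-50, 150, 0],
    [-60, 160, 0],
    [-70, 160, 0],
    [-80, 160, 0],
    [-80, 160, 0],
    [-80, 160, 0]
  ],
  "roll": [0, 0, 0, 0, 0, 0, 0, 0, 0, 0]
}}

```text
time_s: 3.2
position: [0.4948, 0.0534, 0.2837]
eef_rot: [0.999, -0.038, 0.004, -0.002]
contact_force: [-0.2, 0.7, 0.8]
opening: 0.0851
```

```bash
python3 - <<'E'
from h import *
from cell import *
s=read_state();print(s["time_s"],s["position"],s["joint_pos"].round(2),s["eef_rot"])
p=get_image("wrist");pickle.dump(p,open("w3.pkl","wb"));cv2.imwrite("pics/w3.png",p["img"][:,:,::-1])
E
```

```text
3.2 [0.49481563 0.05335251 0.28368941] [ 0.26  0.17 -0.54  1.88  0.1   1.11 -0.4 ] [ 0.99928206 -0.03763375  0.00360074 -0.00246919]
```

View pics/w3.png

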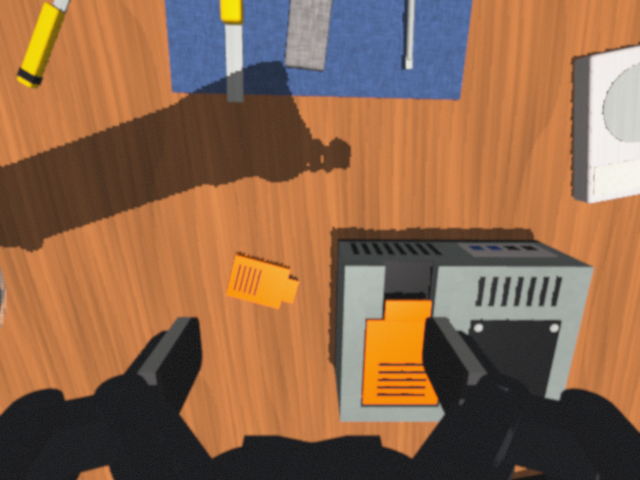

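```bash
python3 - <<'E'
import cv2
a=cv2.imread("pics/w2.png")[60:310,220:540]; cv2.imwrite("pics/w2z.png",cv2.resize(a,(768,600),interpolation=cv2.INTER_CUBIC))
a=cv2.imread("pics/w3.png")[230:430,320:600]; cv2.imwrite("pics/w3z.png",cv2.resize(a,(784,560),interpolation=cv2.INTER_CUBIC))
E
```

```text
(no output)
```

View pics/w2z.png

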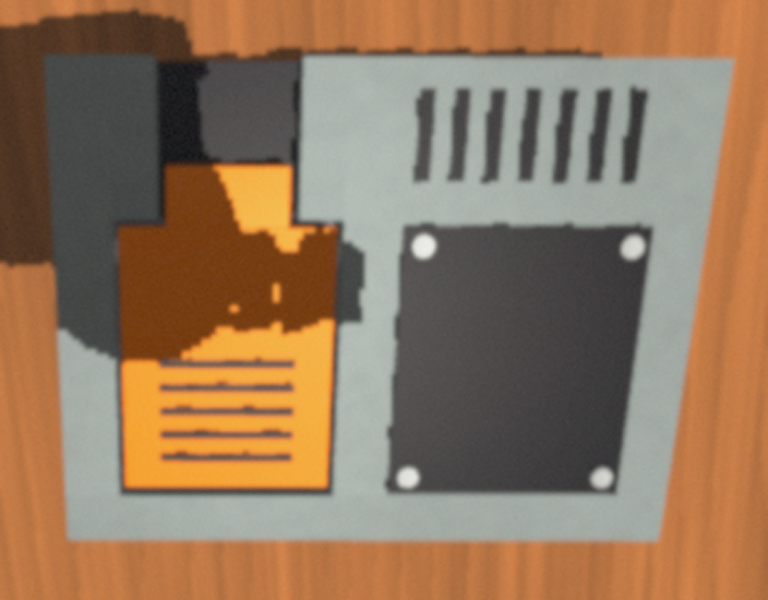

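View pics/w3z.png

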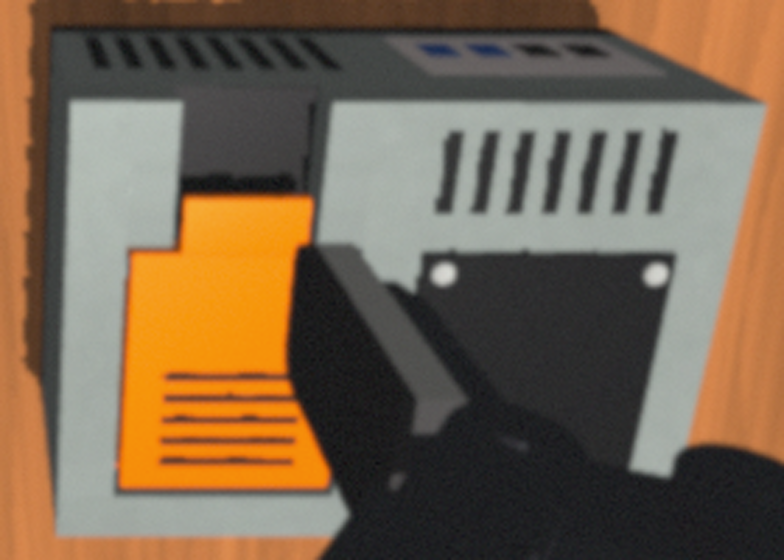

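```bash
python3 - <<'E'
from h import *
from scipy.optimize import least_squares
w2=pickle.load(open("w2.pkl","rb"));w3=pickle.load(open("w3.pkl","rb"));tp=pickle.load(open("a_top.pkl","rb"))
M={"FL":(-105,-62,95),"FR":(-105,170,95),"BL":(70,-62,95),"BR":(70,170,95),"LL":(-70,-22,95),"LR":(-70,22,95)}
f=lambda z,o,s:np.array(z)/s+np.array(o)-.5+.5/s
O=[(w2,k,f(v,(220,60),2.4)) for k,v in dict(FL=(44,56),FR=(734,58),BL=(68,541),BR=(659,541),LL=(165,163),LR=(293,165)).items()]
O+=[(w3,k,f(v,(320,230),2.8)) for k,v in dict(FL=(70,100),FR=(764,101),BL=(57,535),LL=(183,196),LR=(314,197)).items()]
for freeze in ("w","wz"):
  def X(q,k):
    c,s=np.cos(q[2]),np.sin(q[2]); m=np.array(M[k])/1e3
    return np.array([q[0]+c*m[0]-s*m[1],q[1]+s*m[0]+c*m[1],m[2]+(q[3] if freeze=="wz" else 0)])
  r=lambda q:np.concatenate([(proj(p,X(q,k))[0]-uv) for p,k,uv in O])
  R=least_squares(r,[.59,-.1,-1.6,0],loss="soft_l1"); q=R.x
  print(q, np.degrees(q[2])); print(r(q).reshape(-1,2).round(1).tolist())
for k in ("FL","FR","BL","LL","LR"): 
  uv=[u for p,kk,u in O if kk==k]; print(k,tri([w2,w3],uv),X(q,k), proj(tp,X(q,k)))
E
```

```text
[ 0.57728379 -0.10019932 -1.6508734   0.        ] -94.58807834070005
[[-0.2, -0.8], [0.2, -0.4], [-0.1, -0.6], [0.0, -0.4], [-0.2, 0.6], [-0.6, -0.1], [0.1, 0.3], [1.1, 0.5], [-0.3, 0.4], [0.5, 0.7], [-0.3, 0.4]]
[ 5.77423557e-01 -1.00358450e-01 -1.65055253e+00 -8.46188979e-04] -94.56969403921481
[[0.1, -0.4], [-0.2, -0.2], [0.2, -0.8], [-0.2, -0.7], [0.1, 0.8], [-0.5, 0.1], [0.2, 0.2], [0.6, 0.3], [-0.2, -0.0], [0.5, 0.5], [-0.4, 0.2]]
FL (array([0.52381712, 0.00909943, 0.09338829]), array([2.01252391e-08])) [0.52398617 0.00924742 0.09415381] [[368.29191903 193.6351314 ]]
FR (array([ 0.75587679, -0.00935532,  0.09289901]), array([9.11833709e-08])) [ 0.75524868 -0.00923641  0.09415381] [[375.70363857  84.33240034]]
BL (array([ 0.50994791, -0.16600134,  0.09361915]), array([2.67284636e-07])) [ 0.51004363 -0.16519629  0.09415381] [[457.45356907 200.75354563]]
LL (array([ 0.56086953, -0.02831193,  0.09389937]), array([9.44461762e-08])) [ 0.56107051 -0.02882819  0.09415381] [[387.29591487 175.56090897]]
LR (array([ 0.6053757 , -0.03228057,  0.09397185]), array([1.80912753e-09])) [ 0.60493064 -0.03233375  0.09415381] [[388.59282237 154.42869634]]
```

{"op": "step_arm", "data": {
  "dp": [
    [-10, 20, 0],
    [-20, 40, 0],
    [-30, 60, 0],
    [-40, 80, 0],
    [-50, 100, 0],
    [-50, 110, 0],
    [-50, 110, 0],
    [-50, 110, 0],
    [-50, 110, 0],
    [-50, 110, 0]
  ],
  "roll": [0, 0, 0, 0, 0, 0, 0, 0, 0, 0]
}}

```text
time_s: 4.08
position: [0.446, 0.162, 0.2835]
eef_rot: [0.999, -0.039, 0.004, -0.003]
contact_force: [-0.6, 0.7, 0.9]
opening: 0.0852
```

```bash
python3 - <<'E'
from h import *
from cell import *
s=read_state();print(s["time_s"],s["position"],s["joint_pos"].round(2),s["eef_rot"])
p=get_image("wrist");pickle.dump(p,open("w4.pkl","wb"));cv2.imwrite("pics/w4.png",p["img"][:,:,::-1])
E
```

```text
4.0833 [0.44604597 0.16200843 0.28347379] [ 0.11  0.14 -0.64  1.92  0.09  1.1  -0.64] [ 0.99923282 -0.03892503  0.00351659 -0.00250133]
```

View pics/w4.png

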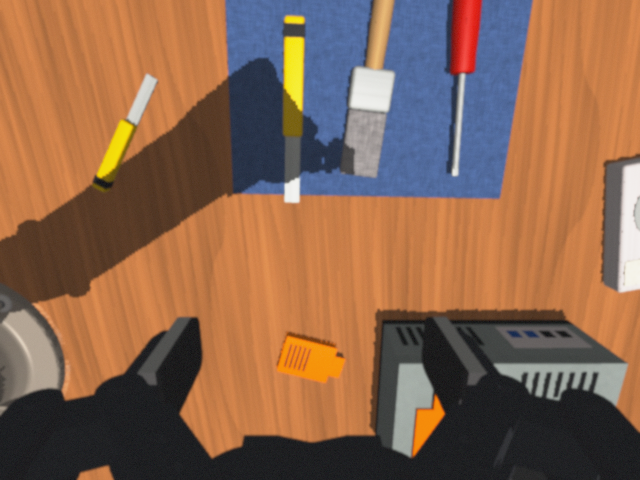

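The pry bar runs from (293,20) at the rear to (292,200) at the tip and is clearly on the mat. I'll take a second, closer view.

{"op": "step_arm", "data": {
  "dp": [
    [0, 8, -10],
    [0, 16, -20],
    [0, 24, -30],
    [0, 32, -40],
    [0, 40, -50],
    [0, 45, -60],
    [0, 45, -70],
    [0, 45, -80],
    [0, 45, -80],
    [0, 45, -80]
  ],
  "roll": [0, 0, 0, 0, 0, 0, 0, 0, 0, 0]
}}

```text
time_s: 4.97
position: [0.4457, 0.2063, 0.2029]
eef_rot: [0.999, -0.039, 0.003, -0.002]
contact_force: [0.8, 0.1, 0.7]
opening: 0.0853
```

```bash
python3 - <<'E'
from h import *
from cell import *
s=read_state();print(s["time_s"],s["position"],s["joint_pos"].round(2),s["eef_rot"])
p=get_image("wrist");pickle.dump(p,open("w5.pkl","wb"));cv2.imwrite("pics/w5.png",p["img"][:,:,::-1])
a=cv2.imread("pics/w4.png")[0:220,240:400]; cv2.imwrite("pics/w4z.png",cv2.resize(a,(436,600),interpolation=cv2.INTER_CUBIC))
E
```

```text
4.9667 [0.44569807 0.20634297 0.20291322] [ 0.    0.27 -0.65  1.99  0.2   0.94 -0.82] [ 0.99922514 -0.03919621  0.00288863 -0.00210526]
```

View pics/w5.png

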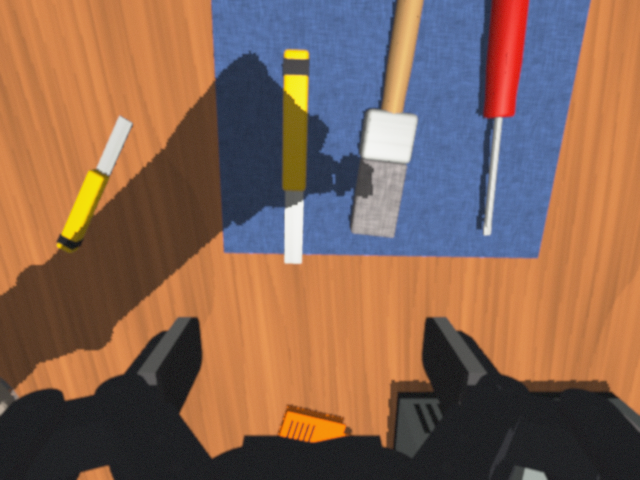

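View pics/w4z.png

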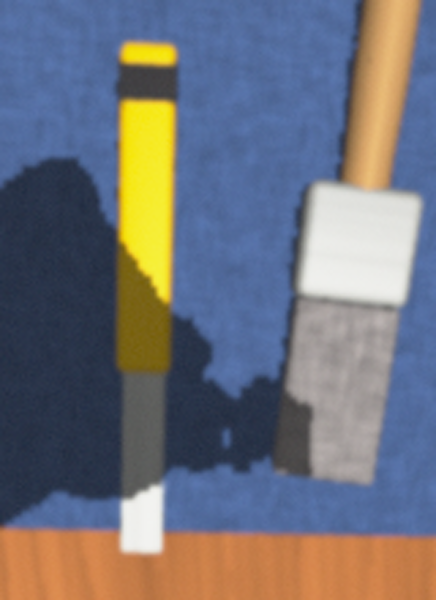

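```bash
python3 - <<'E'
from h import *
w4=pickle.load(open("w4.pkl","rb"));w5=pickle.load(open("w5.pkl","rb"));tp=pickle.load(open("a_top.pkl","rb"));sd=pickle.load(open("a_side.pkl","rb"))
f=lambda z,o,s:np.array(z)/s+np.array(o)-.5+.5/s
A=dict(tip=(142,553),fr=(143.5,371),re=(148,42)); B=dict(tip=(293,263),fr=(294.5,190),re=(296.5,50))
for k in A:
  uv=[f(A[k],(240,0),2.727),B[k]]
  X,_=tri([w4,w5],uv); print(k,X, bp(w4,uv[0],dict(tip=.006).get(k,.021)),bp(w5,uv[1],dict(tip=.006).get(k,.021)), proj(tp,X),proj(sd,X))
c=lambda p:-np.array(p["R"]).T@p["t"]
print(c(w5),c(w4)); 
E
```

```text
tip [0.4259562  0.16469495 0.00259186] [[0.42618912 0.16528328 0.006     ]] [[0.42617527 0.16586758 0.006     ]] [[290.72970855 250.80451597]] [[317.27754883 294.73317389]]
fr [0.43425112 0.2363208  0.01902703] [[0.43403531 0.23634287 0.021     ]] [[0.43464975 0.23658611 0.021     ]] [[255.58179762 245.36745821]] [[298.16588267 308.91176646]]
re [0.44593908 0.34218683 0.02906456] [[0.44562121 0.34430043 0.021     ]] [[0.44602162 0.34370289 0.021     ]] [[203.37055434 238.7261011 ]] [[265.29725454 340.69784509]]
[0.45104794 0.28256958 0.34577453] [0.45116615 0.23810252 0.42639002]
```

Measured: tip at (0.426, 0.166), rear at (0.446, 0.344), length 179.5 mm (180 expected), bar direction −96.3°. Computer x is at −94.6°. I'll grasp 35 mm ahead of the bar's origin, half-open so the fingers clear the brush.

{"op": "step_arm", "data": {
  "dp": [
    [-2, 8, -15],
    [-4, 16, -30],
    [-6, 24, -45],
    [-8, 32, -60],
    [-10, 40, -75],
    [-10, 48, -90],
    [-10, 49, -105],
    [-10, 49, -120],
    [-10, 49, -135],
    [-10, 49, -140]
  ],
  "roll": [-0.5, -1, -1.5, -1.8, -1.8, -1.8, -1.8, -1.8, -1.8, -1.8],
  "grip": 0,
  "force": 100
}}

```text
time_s: 5.85
position: [0.4359, 0.2551, 0.0624]
eef_rot: [0.998, -0.055, 0.003, -0.002]
contact_force: [-0.0, 0.3, -0.8]
opening: 0.0425
```

```bash
python3 - <<'E'
from h import *
from cell import *
s=read_state();print(s["time_s"],s["position"],s["joint_pos"].round(2),s["eef_rot"],s["opening"])
p=get_image("wrist");pickle.dump(p,open("w6.pkl","wb"));cv2.imwrite("pics/w6.png",p["img"][:,:,::-1])
E
```

```text
5.85 [0.43585394 0.25510549 0.06239391] [-0.2   0.5  -0.55  2.07  0.41  0.68 -1.14] [ 0.99847692 -0.05506089  0.00295128 -0.00185064] 0.04252659138010951
```

View pics/w6.png

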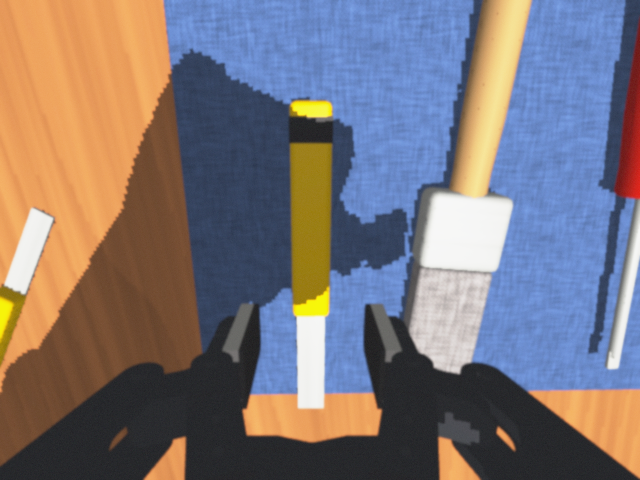

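The bar is centred between the fingers, with the handle front at (311,315). The brush clears the right finger. Descending.

{"op": "step_arm", "data": {
  "dp": [
    [0, 0, -8],
    [0, 0, -16],
    [0, 0, -24],
    [0, 0, -32],
    [0, 0, -40],
    [0, 0, -46],
    [0, 0, -51],
    [0, 0, -55],
    [0, 0, -57],
    [0, 0, -57]
  ],
  "roll": [0, 0, 0, 0, 0, 0, 0, 0, 0, 0]
}}

```text
time_s: 6.73
position: [0.4355, 0.255, 0.0049]
eef_rot: [0.998, -0.055, 0.002, -0.002]
contact_force: [0.2, -0.7, -0.1]
opening: 0.0426
```

{"op": "step_arm", "data": {
  "dp": [
    [0, 0, 0],
    [0, 0, 0],
    [0, 0, 0],
    [0, 0, 0],
    [0, 0, 0],
    [0, 0, 0],
    [0, 0, 0],
    [0, 0, 0],
    [0, 0, 0],
    [0, 0, 0]
  ],
  "roll": [0, 0, 0, 0, 0, 0, 0, 0, 0, 0],
  "grip": 1,
  "force": 110
}}

```text
time_s: 7.57
position: [0.4357, 0.2552, 0.0056]
eef_rot: [0.998, -0.055, 0.003, -0.002]
contact_force: [-1.1, -1.7, 5.3]
opening: 0.0173
```

{"op": "step_arm", "data": {
  "dp": [
    [0, 0, 5],
    [0, 0, 15],
    [0, 0, 27],
    [0, 0, 40],
    [0, 0, 55],
    [0, 0, 70],
    [0, 0, 85],
    [0, 0, 100],
    [0, 0, 115],
    [0, 0, 125]
  ],
  "roll": [0, 0, 0, 0, 0, 0, 0, 0, 0, 0]
}}

```text
time_s: 8.4
position: [0.4362, 0.2556, 0.1331]
eef_rot: [0.998, -0.055, 0.004, -0.002]
contact_force: [0.1, -0.1, -1.8]
opening: 0.0174
```

```bash
python3 - <<'E'
from h import *
from cell import *
s=read_state();print(s["time_s"],s["position"],s["joint_pos"].round(2),s["eef_rot"],s["opening"])
for n in("wrist","side"):
  p=get_image(n);pickle.dump(p,open(n+"7.pkl","wb"));cv2.imwrite(f"pics/{n}7.png",p["img"][:,:,::-1])
a=p["img"][200:380,200:400,::-1];cv2.imwrite("pics/side7z.png",cv2.resize(a,(660,594),interpolation=cv2.INTER_CUBIC))
E
```

```text
8.4 [0.43617589 0.25556501 0.13307693] [-0.14  0.39 -0.62  2.02  0.31  0.81 -1.05] [ 0.99847834 -0.05495556  0.00391341 -0.00236063] 0.01739838542286422
```

View pics/wrist7.png

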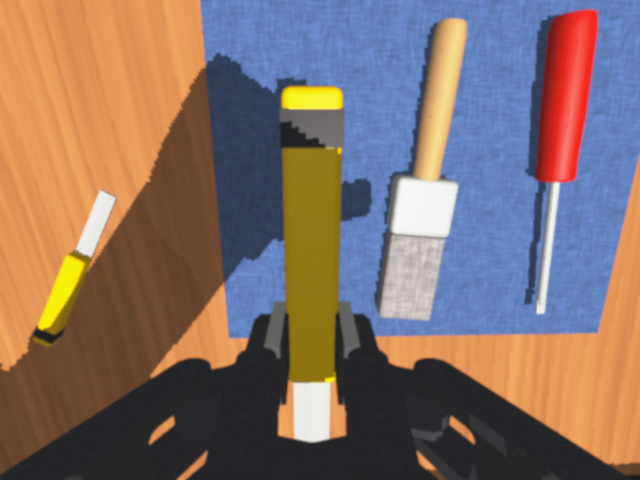

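View pics/side7z.png

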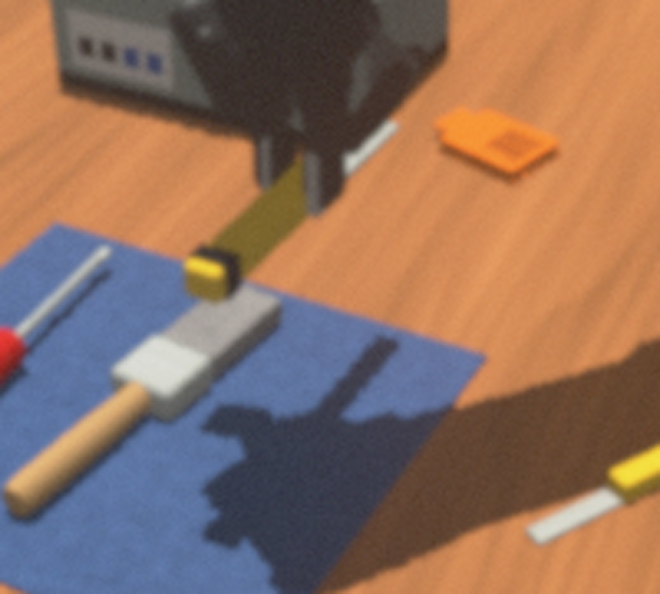

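```bash
cat >> h.py <<'E'
def fitbar(obs,x0):
    """obs: list of (pic, local pt mm, uv); fit x,y,z,yaw,pitch of bar origin"""
    from scipy.optimize import least_squares
    def T(q,m): return q[:3]+Ro.from_euler("ZY",[q[3],q[4]]).apply(np.array(m)/1e3)
    r=lambda q:np.concatenate([proj(p,T(q,m))[0]-uv for p,m,uv in obs])
    R=least_squares(r,x0); return R.x,r(R.x).reshape(-1,2).round(1),T
E
python3 - <<'E'
from h import *
w=pickle.load(open("wrist7.pkl","rb"));s=pickle.load(open("side7.pkl","rb"))
# predicted pose, rigid lift
d=np.radians(-96.28)
x0=[.4399+.0005,.2898+.0005,.003+.1275,d,0]
q=np.array(x0)
_,_,T=fitbar([(w,(0,0,0),proj(w,q[:3])[0])]*3,x0)
for nm,m in dict(rear=(-55,0,18),front=(55,0,18),tip=(125,0,3),bandf=(-35,0,18)).items(): print(nm,T(q,m),proj(w,T(q,m)),proj(s,T(q,m)),((proj(s,T(q,m))-200)*3.3))
obs=[(w,(-55,0,18),(312,88)),(w,(55,0,18),(312,381)),(s,(125,0,3),(318.8,238.2)),(s,(-55,0,18),(264,276))]
x,r,_=fitbar(obs,x0);print(x,np.degrees(x[3:]));print(r.tolist(),T(x,(125,0,1.5)))
E
```

```text
rear [0.4464163  0.34496996 0.1485    ] [[312.75209895  86.45193599]] [[259.50906851 281.58913502]] [[196.3799261  269.24414556]]
front [0.4343837  0.23563004 0.1485    ] [[312.55345968 387.40750633]] [[296.28503252 247.4168981 ]] [[317.74060731 156.47576375]]
tip [0.42672658 0.1660501  0.1335    ] [[312.16469993 489.64715054]] [[316.14719524 236.3070789 ]] [[383.2857443  119.81336038]]
bandf [0.44422856 0.32508997 0.1485    ] [[312.7082723  152.85307411]] [[266.79180172 274.82201712]] [[220.41294566 246.91265648]]
[ 0.44007061  0.29105926  0.13150886 -1.68053494  0.08749678] [-96.28755967   5.01319633]
[[-0.4, 0.1], [-0.6, 1.6], [-2.6, 3.2], [-4.1, 2.2]] [0.42641881 0.16715617 0.12207997]
```

{"op": "step_arm", "data": {
  "dp": [
    [16, -13, 0],
    [32, -26, 0],
    [48, -39, -2],
    [64, -52, -4],
    [80, -66, -6],
    [96, -79, -8],
    [112, -92, -10],
    [128, -105, -12],
    [144, -118, -15],
    [159, -132, -15]
  ],
  "roll": [0.2, 0.4, 0.6, 0.8, 1, 1.2, 1.4, 1.6, 1.7, 1.7]
}}

```text
time_s: 9.33
position: [0.5957, 0.123, 0.1164]
eef_rot: [0.999, -0.04, 0.004, -0.003]
contact_force: [-0.2, -1.0, -0.9]
opening: 0.017
```

{"op": "step_arm", "data": {
  "dp": [
    [0, 0, 0],
    [0, 0, 0],
    [0, 0, 0],
    [0, 0, 0],
    [0, 0, 0],
    [0, 0, 0],
    [0, 0, 0],
    [0, 0, 0],
    [0, 0, 0],
    [0, 0, 0]
  ],
  "roll": [0, 0, 0, 0, 0, 0, 0, 0, 0, 0]
}}

```text
time_s: 10.17
position: [0.5957, 0.1231, 0.1165]
eef_rot: [0.999, -0.04, 0.004, -0.003]
contact_force: [-0.6, 0.3, -1.9]
opening: 0.017
```

```bash
cat > shot.py <<'E'
import sys
from h import *
from cell import *
n=sys.argv[1]
s=read_state();print(s["time_s"],s["position"].round(4),s["joint_pos"].round(2),s["eef_rot"].round(4),s["opening"],s["contact_force"].round(1),s["moment"].round(2))
e=s["eef_rot"];print("toolx deg",np.degrees(2*np.arctan2(e[1],e[0])))
for c in sys.argv[2:]:
  v=c.split(":");p=get_image(v[0]);pickle.dump(p,open(f"{v[0]}{n}.pkl","wb"))
  a=p["img"][:,:,::-1]
  if len(v)>1:
    l,t,w,h,k=map(float,v[1].split(","));a=cv2.resize(a[int(t):int(t+h),int(l):int(l+w)],None,fx=k,fy=k,interpolation=cv2.INTER_CUBIC)
  cv2.imwrite(f"pics/{v[0]}{n}.png",a)
E
python3 shot.py 8 side:200,150,160,120,5 wrist top:280,100,200,150,4
```

```text
10.1667 [0.5957 0.1231 0.1165] [ 0.1   0.55 -0.54  1.8   0.35  0.88 -0.68] [ 0.9992 -0.0401  0.0036 -0.0026] 0.017014555193818334 [-0.6  0.3 -1.9] [-0.01  0.01 -0.02]
toolx deg -4.594464018157164
```

View pics/side8.png

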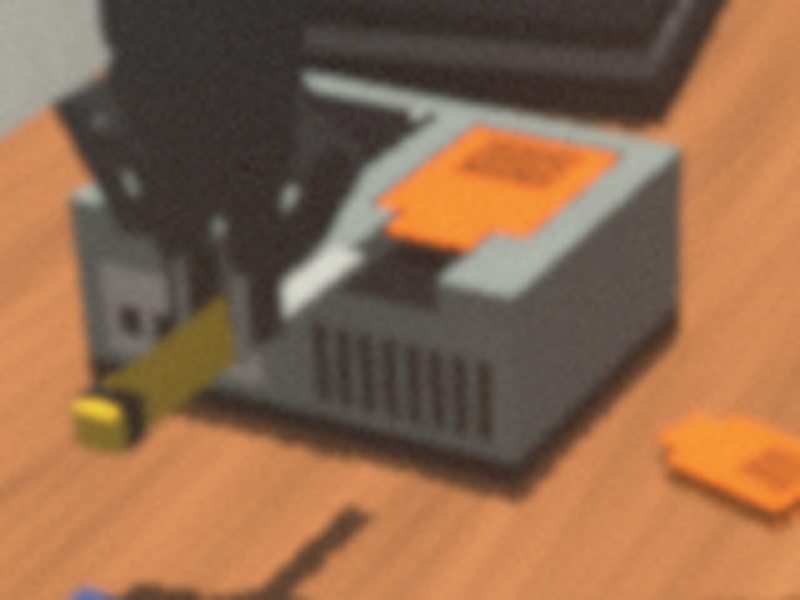

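View pics/top8.png

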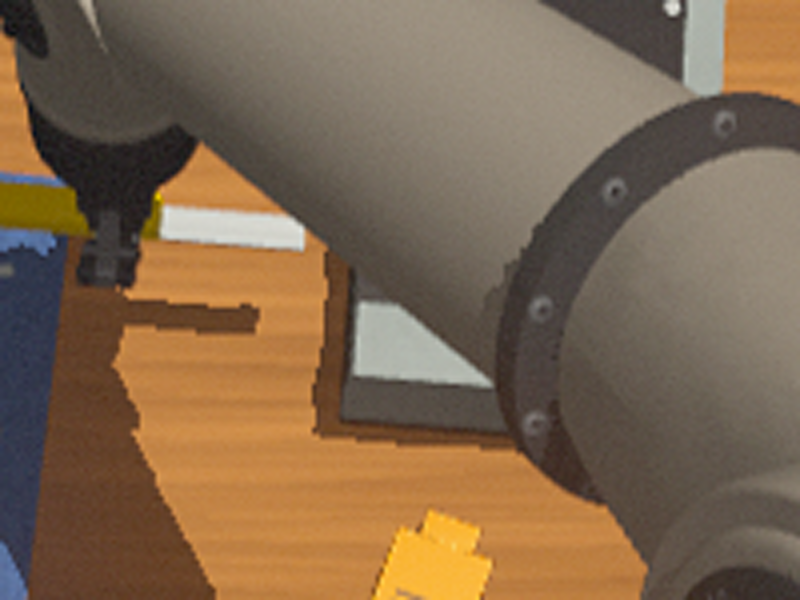

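View pics/wrist8.png

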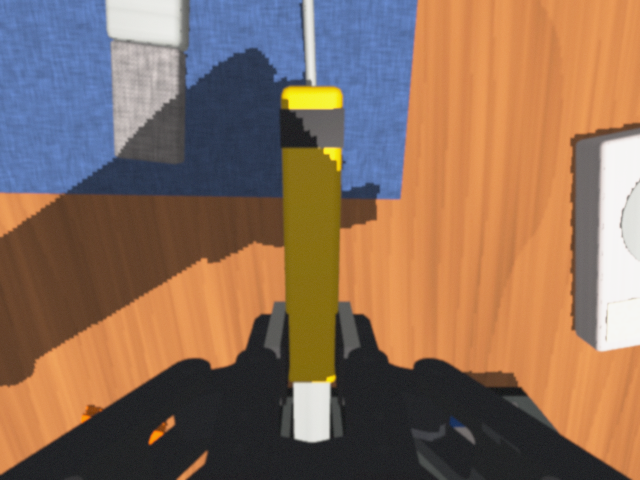

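```bash
python3 - <<'E'
from h import *
w=pickle.load(open("wrist8.pkl","rb"));s=pickle.load(open("side8.pkl","rb"));t=pickle.load(open("top8.pkl","rb"))
f=lambda z,o,k:np.array(z)/k+np.array(o)-.5+.5/k
a=f((303.5,237),(280,100),4);b=f((343,252),(200,150),5);c=f((160,222),(280,100),4)
X,r=tri([t,s],[a,b]);print("tip top",X,r)
# calibration check: computer corner FL in side & notch left corner
comp=lambda m:np.array([.5773,-.1003,0])+Ro.from_euler("z",-94.58,degrees=True).apply(np.array(m)/1e3)
for m in [(-105,-62,95),(70,-62,95),(-105,-25,95),(-105,-62,0),(-70,-22,95)]:
  print(m,(proj(s,comp(m))-[200,150])*5,proj(t,comp(m)))
obs=[(w,(-55,0,18),(312,88)),(w,(55,0,18),(312,381)),(s,(125,0,3),b),(t,(125,0,3),a),(t,(55,0,18),c)]
x,r,T=fitbar(obs,[.607,.158,.114,np.radians(-94.6),0]);print(x,np.degrees(x[3:]));print(r.tolist(),T(x,(125,0,1.5)))
E
```

```text
tip top [0.58806232 0.03522892 0.11645797] [3.65160221e-07]
(-105, -62, 95) [[506.99163415 294.41779223]] [[368.29449335 193.56825802]]
(70, -62, 95) [[677.20005568 143.87791064]] [[457.52414028 200.7075435 ]]
(-105, -25, 95) [[431.3618981  277.32707596]] [[369.52122044 175.52745468]]
(-105, -62, 0) [[511.70838992 483.72490644]] [[364.51209742 205.78509635]]
(-70, -22, 95) [[464.19347969 243.77366404]] [[387.31641108 175.4840417 ]]
[ 0.59868607  0.15766523  0.10866089 -1.65197305 -0.02814279] [-94.65108379  -1.61246281]
[[-0.0, -0.1], [-0.3, -0.2], [0.4, 0.2], [0.9, -0.2], [0.8, -1.7]] [0.58855755 0.03316827 0.11367768]
```

The tip triangulates at (0.588, 0.035, 0.116), about level and on the notch axis. I'll go down to notch height in front of the face and look again.

{"op": "step_arm", "data": {
  "dp": [
    [0, 0, -5],
    [0, 0, -10],
    [0, 0, -15],
    [0, 0, -20],
    [0, 0, -25],
    [0, 0, -29],
    [0, 0, -31],
    [0, 0, -31],
    [0, 0, -31],
    [0, 0, -31]
  ],
  "roll": [0, 0, 0, 0, 0, 0, 0, 0, 0, 0]
}}

```text
time_s: 11.15
position: [0.5959, 0.1231, 0.0857]
eef_rot: [0.999, -0.04, 0.004, -0.003]
contact_force: [0.8, -1.1, -2.0]
opening: 0.0178
```

```bash
python3 shot.py 9 side:200,150,160,120,5 top:280,100,200,150,4
```

```text
11.15 [0.5959 0.1231 0.0857] [ 0.08  0.59 -0.52  1.82  0.38  0.83 -0.71] [ 0.9992 -0.0401  0.0038 -0.0027] 0.01782968377671483 [ 0.8 -1.1 -2. ] [-0.09 -0.    0.  ]
toolx deg -4.602000643542835
```

View pics/side9.png

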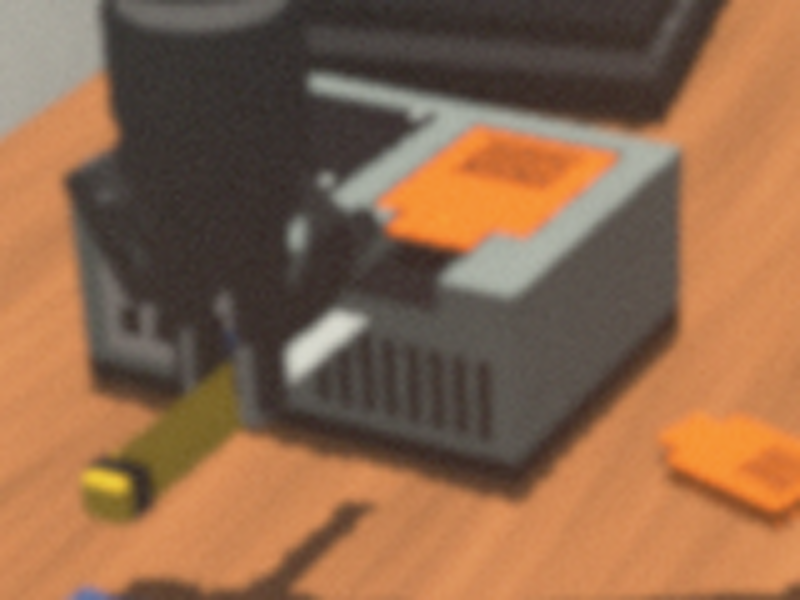

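View pics/top9.png

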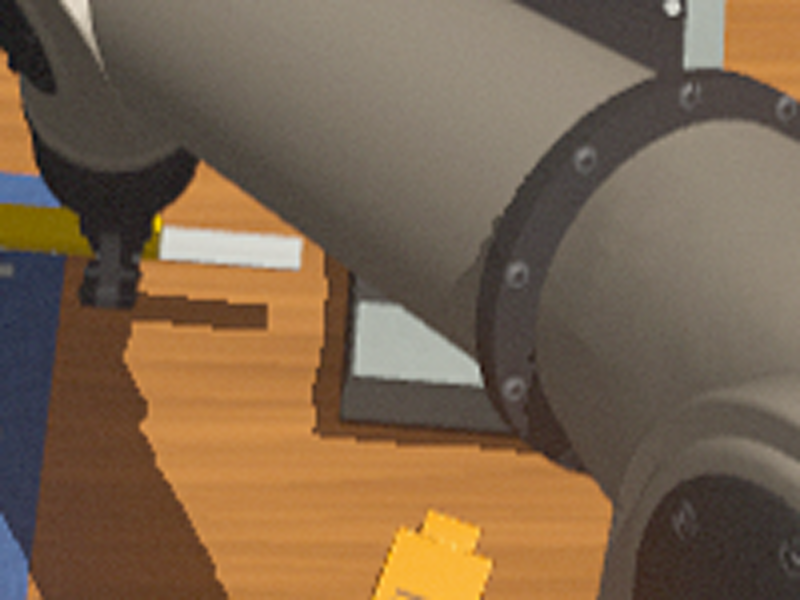

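```bash
python3 - <<'E'
from h import *
s=pickle.load(open("side9.pkl","rb"));t=pickle.load(open("top9.pkl","rb"))
comp=lambda m:np.array([.5773,-.1003,0])+Ro.from_euler("z",-94.58,degrees=True).apply(np.array(m)/1e3)
f=lambda z,o,k:np.array(z)/k+np.array(o)-.5+.5/k
a=f((301,254),(280,100),4)
for off in [(0,0),(8,4)]:
  b=f(np.array((350,317))-off,(200,150),5); X,r=tri([t,s],[a,b]); print(off,X,r)
for z in (80,84,88): 
  for y in(-8,8): print(z,y,(proj(s,comp((-130,y,z)))-[200,150])*5+[8,4])
print((proj(t,comp((-130,0,86)))-[280,100])*4)
E
```

```text
(0, 0) [0.58870341 0.03409276 0.08518335] [1.79940663e-06]
(8, 4) [0.59009528 0.03474735 0.08661301] [1.69683343e-06]
80 -8 [[377.64956934 328.38103792]]
80 8 [[345.69933476 320.83112407]]
84 -8 [[377.18527506 320.15586235]]
84 8 [[345.17787219 312.63640356]]
88 -8 [[376.71923343 311.89973176]]
88 8 [[344.65445777 304.41101003]]
[[309.83148353 255.77765667]]
```

Tip mid-height is about 84.5 mm, in the middle of the 79–91 mm gap, and it is on axis at computer x ≈ −135. Inserting 79 mm.

{"op": "step_arm", "data": {
  "dp": [
    [-0.7, -9, 0],
    [-1.4, -18, 0],
    [-2.2, -27, 0],
    [-2.9, -36, 0],
    [-3.6, -45, 0],
    [-4.3, -54, 0],
    [-5, -63, 0],
    [-5.8, -72, 0],
    [-6.3, -78, 0],
    [-6.3, -79, 0]
  ],
  "roll": [0, 0, 0, 0, 0, 0, 0, 0, 0, 0]
}}

```text
time_s: 12.08
position: [0.5895, 0.042, 0.0856]
eef_rot: [0.999, -0.041, 0.004, -0.002]
contact_force: [-1.6, -0.5, -2.4]
opening: 0.0175
```

```bash
python3 shot.py 10 side:200,150,160,120,5
```

```text
12.0833 [0.5895 0.042  0.0856] [ 0.22  0.57 -0.52  1.86  0.37  0.81 -0.58] [ 0.9991 -0.0412  0.0037 -0.0022] 0.017462926465184048 [-1.6 -0.5 -2.4] [-0.09  0.04  0.03]
toolx deg -4.722282955565802
```

View pics/side10.png

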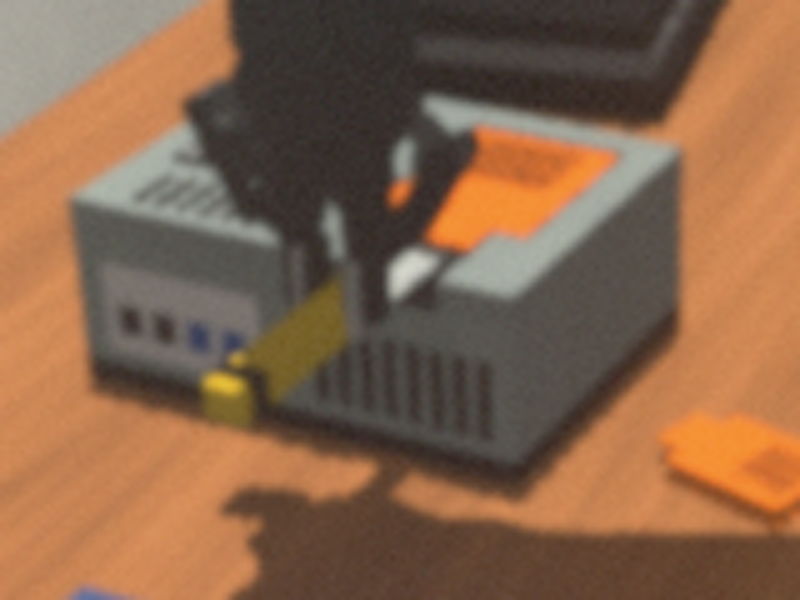

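The blade is under the lip at about (415,270), the cover is still seated, and there's no contact force. Lifting now.

{"op": "step_arm", "data": {
  "dp": [
    [0, 0, 2],
    [0, 0, 4],
    [0, 0, 6],
    [0, 0, 8],
    [0, 0, 10],
    [0, 0, 12],
    [0, 0, 14],
    [0, 0, 16],
    [0, 0, 18],
    [0, 0, 18]
  ],
  "roll": [0, 0, 0, 0, 0, 0, 0, 0, 0, 0],
  "force": 120
}}

```text
time_s: 12.97
position: [0.5906, 0.0429, 0.1049]
eef_rot: [0.999, -0.041, 0.005, -0.003]
contact_force: [-0.4, 0.5, -1.6]
opening: 0.0167
```

```bash
python3 shot.py 11 side:200,150,160,120,5
```

```text
12.9667 [0.5906 0.0429 0.1049] [ 0.23  0.54 -0.53  1.85  0.36  0.84 -0.56] [ 0.9991 -0.0409  0.0049 -0.0025] 0.016696361660594135 [-0.4  0.5 -1.6] [ 0.    0.02 -0.01]
toolx deg -4.689715118095083
```

View pics/side11.png

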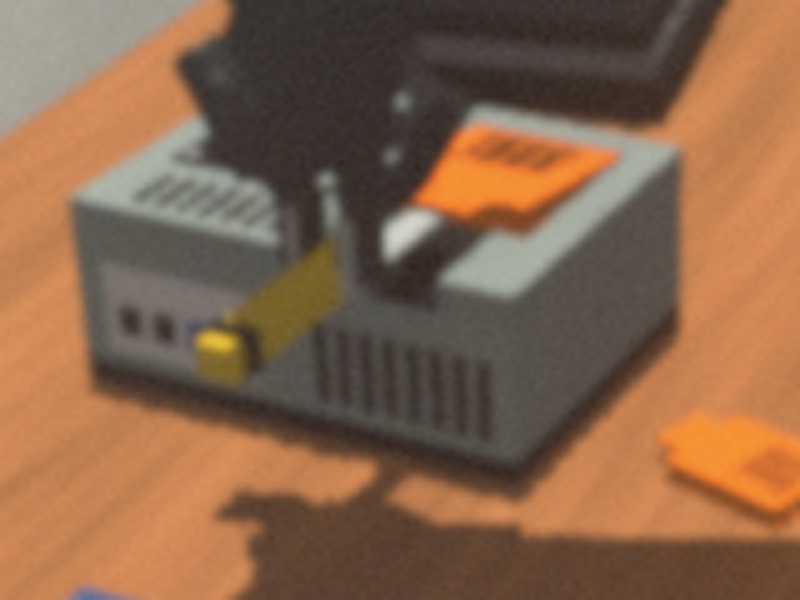

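The lip stands about 15 mm up at (470,215) and the load is gone, so it looks popped. I'll go 3 mm higher to be sure, then lower away from it and check that it stays up.

{"op": "step_arm", "data": {
  "dp": [
    [0, 0, 1],
    [0, 0, 2],
    [0, 0, 3],
    [0, 0, 3],
    [0, 0, 0],
    [0, 0, -4],
    [0, 0, -8],
    [0, 0, -12],
    [0, 0, -15],
    [0, 0, -15]
  ],
  "roll": [0, 0, 0, 0, 0, 0, 0, 0, 0, 0]
}}

```text
time_s: 13.85
position: [0.5898, 0.0428, 0.0886]
eef_rot: [0.999, -0.041, 0.004, -0.002]
contact_force: [-2.1, -0.9, -1.6]
opening: 0.0166
```

```bash
python3 shot.py 12 side:200,150,160,120,5; python3 - <<'E'
from h import *
s=pickle.load(open("side12.pkl","rb"))
comp=lambda m:np.array([.5773,-.1003,0])+Ro.from_euler("z",-94.58,degrees=True).apply(np.array(m)/1e3)
for z in (95,103,110): print(z,(proj(s,comp((-70,-22,z)))-[200,150])*5+[8,4])
E
```

```text
13.85 [0.5898 0.0428 0.0886] [ 0.22  0.56 -0.52  1.86  0.37  0.81 -0.57] [ 0.9992 -0.0408  0.004  -0.0024] 0.01658904807098789 [-2.1 -0.9 -1.6] [-0.01  0.03  0.02]
toolx deg -4.682216588174275
95 [[472.19347969 247.77366404]]
103 [[471.63635775 231.49741733]]
110 [[471.14552967 217.1579372 ]]
```

View pics/side12.png

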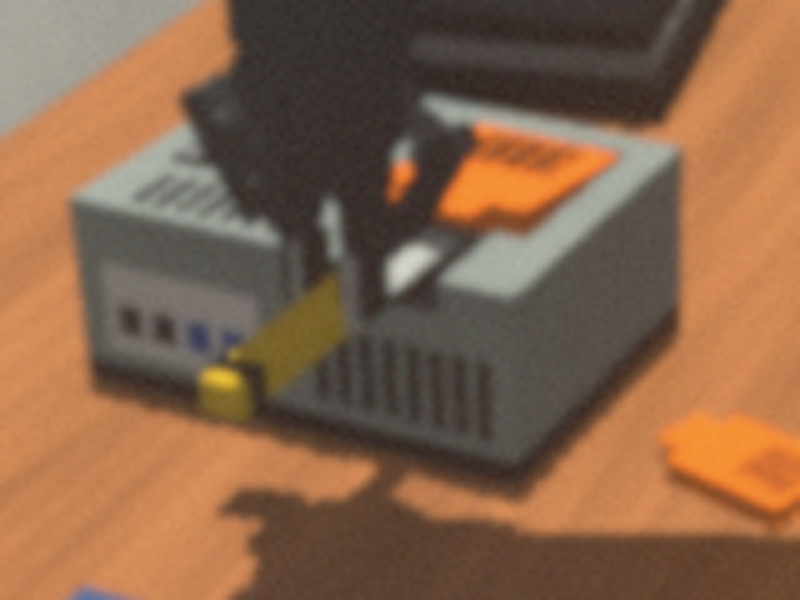

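The lip's top corner holds at (470,218), which predicts 15 mm up, with the blade lowered clear. Withdrawing.

{"op": "step_arm", "data": {
  "dp": [
    [0.8, 10, 0],
    [1.6, 20, 0],
    [2.4, 30, 0],
    [3.2, 40, 0],
    [4, 50, 0],
    [4.8, 60, 0],
    [5.6, 70, 0],
    [6.4, 80, 0],
    [7.2, 90, 0],
    [8, 100, 0]
  ],
  "roll": [0, 0, 0, 0, 0, 0, 0, 0, 0, 0]
}}

```text
time_s: 14.73
position: [0.5982, 0.1439, 0.089]
eef_rot: [0.999, -0.041, 0.004, -0.002]
contact_force: [-0.1, -0.9, -0.8]
opening: 0.0169
```

{"op": "step_arm", "data": {
  "dp": [
    [0, 0, 10],
    [-10, 10, 20],
    [-25, 20, 20],
    [-42, 35, 20],
    [-60, 48, 20],
    [-80, 62, 20],
    [-100, 76, 20],
    [-120, 90, 20],
    [-140, 102, 20],
    [-162, 112, 20]
  ],
  "roll": [0, -0.2, -0.4, -0.6, -0.8, -1, -1.2, -1.4, -1.6, -1.6]
}}

```text
time_s: 15.57
position: [0.4352, 0.257, 0.1104]
eef_rot: [0.998, -0.055, 0.005, -0.003]
contact_force: [0.7, 0.5, -1.4]
opening: 0.0168
```

```bash
python3 shot.py 13 side:190,150,200,150,4 wrist
```

```text
15.5667 [0.4352 0.257  0.1104] [-0.17  0.42 -0.59  2.04  0.34  0.77 -1.08] [ 0.9985 -0.0551  0.0051 -0.0028] 0.016824854544545697 [ 0.7  0.5 -1.4] [-0.06 -0.01  0.02]
toolx deg -6.320839946059403
```

View pics/side13.png

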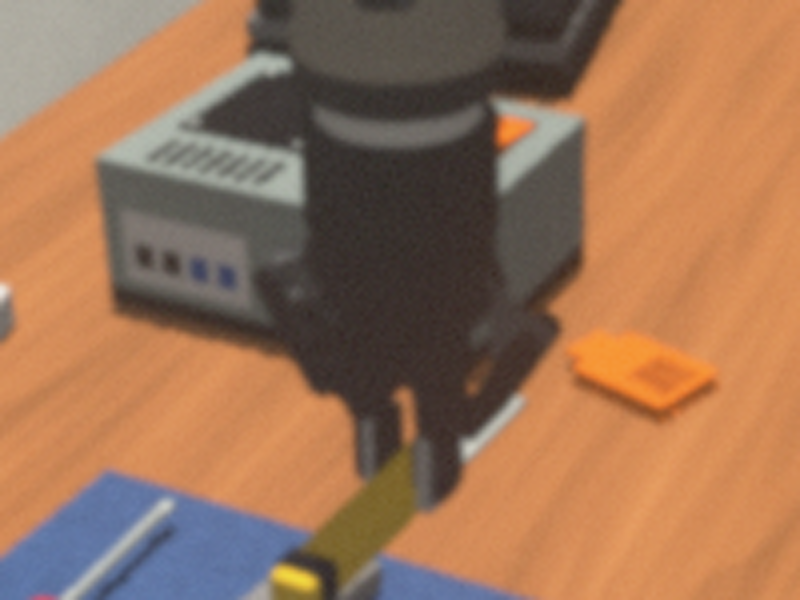

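View pics/wrist13.png

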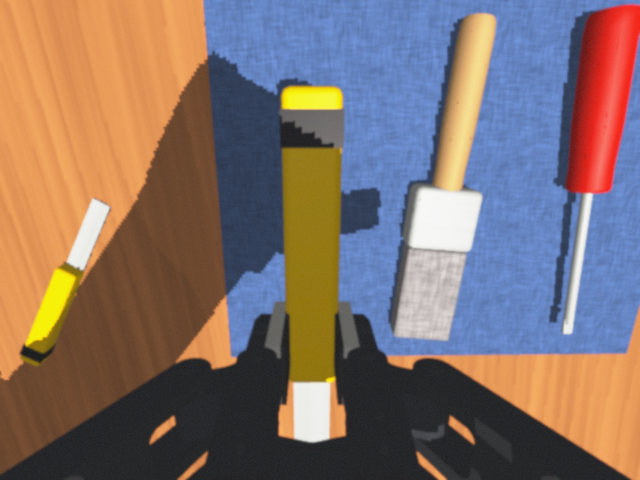

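The bar hasn't shifted in the grip; the rear is at (312,90), as before. I'll lower it to its original spot.

{"op": "step_arm", "data": {
  "dp": [
    [0, -1, -12],
    [0, -2, -26],
    [0, -2, -40],
    [0, -2, -54],
    [0, -2, -66],
    [0, -2, -78],
    [0, -2, -88],
    [0, -2, -96],
    [0, -2, -101],
    [0, -2, -104]
  ],
  "roll": [0, 0, 0, 0, 0, 0, 0, 0, 0, 0]
}}

```text
time_s: 16.5
position: [0.432, 0.2561, 0.0056]
eef_rot: [0.999, -0.052, 0.004, -0.002]
contact_force: [-3.9, -4.5, 42.0]
opening: 0.0168
```

{"op": "step_arm", "data": {
  "dp": [
    [0, 0, 0],
    [0, 0, 0],
    [0, 0, 0],
    [0, 0, 0],
    [0, 0, 0],
    [0, 0, 0],
    [0, 0, 0],
    [0, 0, 0],
    [0, 0, 0],
    [0, 0, 0]
  ],
  "roll": [0, 0, 0, 0, 0, 0, 0, 0, 0, 0],
  "grip": 0
}}

```text
time_s: 17.33
position: [0.432, 0.256, 0.0056]
eef_rot: [0.999, -0.052, 0.004, -0.002]
contact_force: [0.2, 0.4, 0.5]
opening: 0.0426
```

{"op": "step_arm", "data": {
  "dp": [
    [0, 0, 8],
    [0, 0, 18],
    [0, 0, 30],
    [0, 0, 45],
    [0, 0, 60],
    [0, 0, 80],
    [0, 0, 100],
    [0, 0, 120],
    [0, 0, 140],
    [0, 0, 160]
  ],
  "roll": [0, 0, 0, 0, 0, 0, 0, 0, 0, 0]
}}

```text
time_s: 18.17
position: [0.4318, 0.2561, 0.1679]
eef_rot: [0.999, -0.052, 0.004, -0.003]
contact_force: [-0.3, -0.4, 0.5]
opening: 0.0424
```

{"op": "step_arm", "data": {
  "dp": [
    [0, -10, 10],
    [0, -20, 20],
    [0, -30, 30],
    [0, -30, 40],
    [0, -30, 50],
    [0, -30, 60],
    [0, -30, 60],
    [0, -30, 60],
    [0, -30, 60],
    [0, -30, 60]
  ],
  "roll": [0, 0, 0, 0, 0, 0, 0, 0, 0, 0]
}}

```text
time_s: 19.0
position: [0.4314, 0.2262, 0.2273]
eef_rot: [0.999, -0.052, 0.004, -0.002]
contact_force: [-0.3, -0.1, 0.0]
opening: 0.043
```

```bash
python3 shot.py 14 side wrist
```

```text
19.0 [0.4314 0.2262 0.2273] [-0.03  0.23 -0.66  1.97  0.17  0.99 -0.87] [ 0.9987 -0.0517  0.0037 -0.0024] 0.04301530678665934 [-0.3 -0.1  0. ] [0.02 0.04 0.01]
toolx deg -5.927407632301877
```

View pics/side14.png

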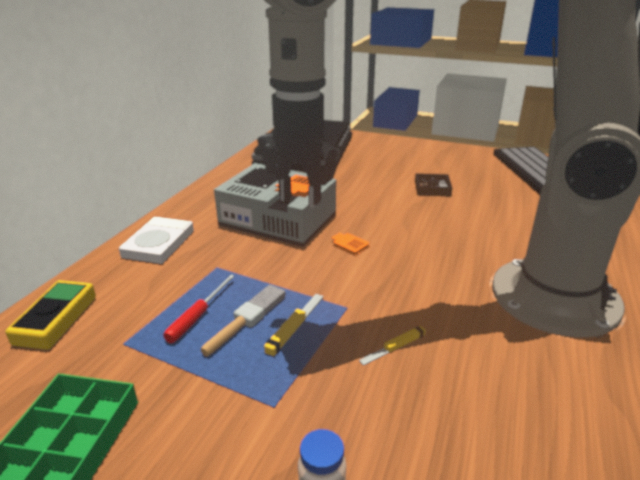

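View pics/wrist14.png

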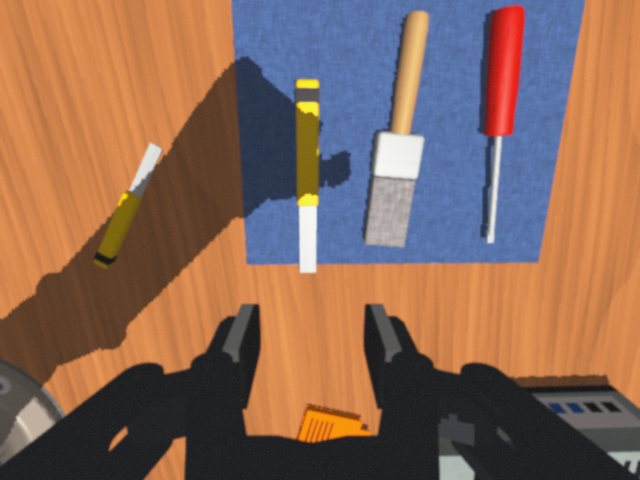

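The bar lies flat on the mat, from (307,82) to (308,270). The arm hides the cover, so I'll move aside for a last check.

{"op": "step_arm", "data": {
  "dp": [
    [6, 15, 8],
    [12, 30, 16],
    [18, 45, 24],
    [24, 60, 32],
    [30, 75, 40],
    [36, 90, 48],
    [42, 105, 56],
    [48, 120, 60],
    [48, 120, 60],
    [48, 120, 60]
  ],
  "roll": [0, 0, 0, 0, 0, 0, 0, 0, 0, 0]
}}

```text
time_s: 19.93
position: [0.4791, 0.3466, 0.2866]
eef_rot: [0.999, -0.051, 0.003, -0.002]
contact_force: [-0.8, -0.6, -1.0]
opening: 0.0427
```

```bash
python3 shot.py 15 side:190,150,200,150,4 top
```

```text
19.9333 [0.4791 0.3466 0.2866] [-0.21  0.36 -0.67  1.67  0.24  1.19 -1.04] [ 0.9987 -0.0512  0.0031 -0.0023] 0.042652668968316765 [-0.8 -0.6 -1. ] [-0.02  0.01 -0.02]
toolx deg -5.8672601956145884
```

View pics/side15.png

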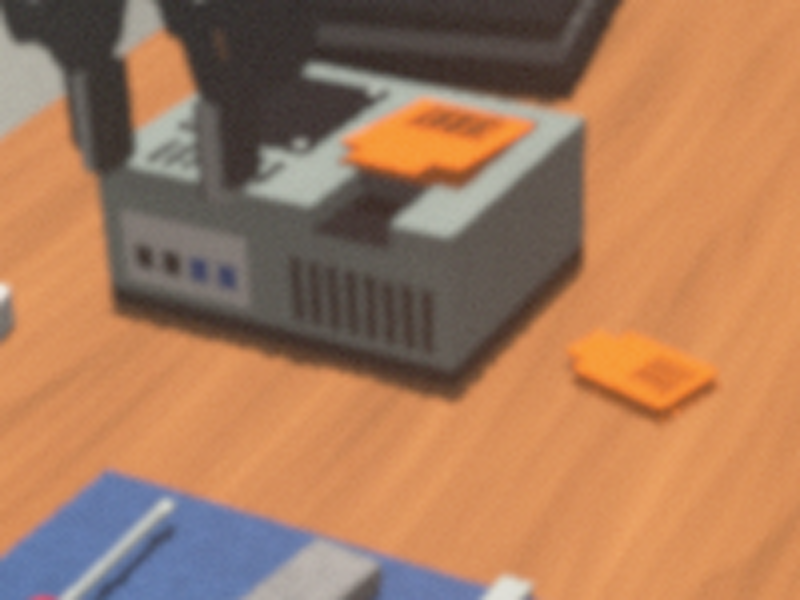

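View pics/top15.png

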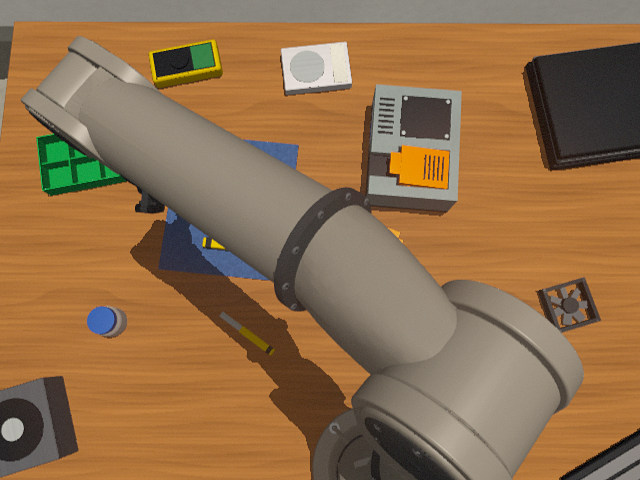

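The cover rests popped with its lip raised at (385,170) in the zoomed side view. The bar is on the mat and the gripper is clear. Handing in.

```bash
python3 -c "
from cell import *
print(job_done())"
```

```text
the job is handed in; nothing more can be done
None
```

The cover is popped and the larger bar is back on the blue mat, released. I handed the job in at about 20 s; no verdict was reported.

**What I did:** I gripped the larger bar near the front of its handle and slid the blade about 50 mm into the notch, mid-gap under the seated lip. The tool only moves straight or turns about the vertical, so I popped the cover by lifting the level blade about 20 mm instead of rocking it on the notch edge. I then lowered the blade, withdrew it, and laid the bar back close to where it had been.

**Last checks:**
- **Cover:** the side view showed the lip about 15 mm up with the blade lowered clear, and still raised after the arm had moved away.
- **Bar:** it lies flat on the mat by eye in the side and wrist views. I did not measure its final pose.
- **Gripper:** clear of everything, and I saw no sign of it touching the cover.

**What disagreed or went less well:**
- **Set-down force:** setting the bar down peaked at about 42 N at the wrist, pressed through the fingers and bar. That is below the 120 N wrist limit. It should not count against the 40 N limit on the arm and gripper body, but I can't confirm that. It also shifted the tool about 3 mm sideways.
- **Bar tilt after lifting:** a first estimate from one side view suggested 5° nose-down. A second view near the computer put it about level, and the insertion and lift went as expected.
- **Side camera:** its calibration was about 1.5 px off, and I corrected for that using the computer's corner.

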